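# Latch two carriers onto a platform mixer, the tall one last

## Task

Load the two carriers onto the mixer's platform, one in each bay (either one): hook a carrier's far end under the fixed lip at the back of the bay, then press its near end down without forcing it until the sprung latch snaps back over it. Load the low tube-strip carrier first and the tall bottle carrier last, since the bottle would stand in the hand's way; keep the carriers roughly level, and do not disturb the beaker, the timer or the wash bottle.

Things in the scene. Friction and masses are not known exactly. Their poses are not given: they have to be found in the camera images.
- tube_carrier: Low carrier with two strips of small capped tubes, loose, flat on the worktop. Aluminium foot plate 100 x 60 x 5 mm (x, y, z), both ends alike: either may go in first. Origin: centre of the plate's underside; x along the length, z up. Mass 0.11 to 0.23 kg. The strips (74 x 8 mm along x, centred at y = +-24.5 mm) rise to 13 mm above the underside.
- tube_carrier_grip (a point): Middle of the top edge of the low carrier's grip rib, 34 mm above the carrier's underside, at its centre. The rib is 44 mm long (x), 10 mm thick (y) and stands up from the plate; grip it across its 10 mm.
- bottle_carrier: Tall carrier with a 48 mm round bottle fixed in it, loose, upright on the worktop. Aluminium foot plate 100 x 60 x 5 mm (x, y, z), both ends alike: either may go in first. Origin: centre of the plate's underside; x along the length, z up. The bottle's cap ends 109 mm above the underside. Mass 0.17 to 0.35 kg.
- bottle_carrier_grip (a point): Point on the tall carrier's axis, 79 mm above its underside, level with the tops of the two flat upright cheeks that hold the bottle. Each cheek is 36 mm wide (x) and reaches down to the plate; their outer faces are 56 mm apart (y). Grip across the cheeks, fingertips about 30 mm below this point.
- mixer: Orbital mixer, fixed: white housing 186 x 186 x 48 mm, sloping control panel at its front (-x); on it an aluminium platform with two open bays side by side, 67 mm apart. Origin: centre of the housing on the worktop; x front to back, y left, z up. The platform has stopped up to 7 mm off centre in x and in y (both bays alike) and is held there by its drive: feel or see where.
- bay_left (a point): Centre of the floor of the left (+y) bay if the platform stood centred (so up to 7 mm out in x and y), 80 mm above the worktop, axes as the mixer's. The bay is 101.5 mm long (x), 63 mm wide, between rails 7 mm high with ridged tops. Back end: wall with a fixed lip. Front end: two 5 mm high stops and between them the latch. A seated carrier has its origin at the true centre within 2 mm.
- lip_left (a point): Middle of the lower edge of the left bay's fixed lip (46 mm wide, at the back), if the platform stood centred: 8.5 mm above the floor, 5 mm in front of the end wall. The gap under it narrows to 6.5 mm at the wall; its top is 12 mm above the floor. A carrier cannot go in flat: tilt its back end down about 0.3 rad, slide it under the lip up to the wall, swing the front down.
- hook_left (a point): Tip of the left latch's hook, closed, if the platform stood centred: middle of the bay's front end, 6.8 mm above the floor, 4 mm inside the bay. Above it the face is bevelled up and outwards to 17.5 mm above the floor; the thumb tab leans outwards and ends 26 mm above the floor.
- latch_left (a joint): Sprung latch of the left bay, a grey hook 24 mm wide with a thumb tab: 0 = closed (the spring holds it), up to 0.5 rad as its top goes outwards, away from the bay. It opens 0.1 to 0.25 rad while a carrier's front edge is pressed down past its bevel (5 to 10 N on that edge, twice that at the carrier's middle), then snaps back over the plate.
- bay_right (a point): Centre of the floor of the right (-y) bay if the platform stood centred (so up to 7 mm out in x and y), 80 mm above the worktop, axes as the mixer's. The bay is 101.5 mm long (x), 63 mm wide, between rails 7 mm high with ridged tops. Back end: wall with a fixed lip. Front end: two 5 mm high stops and between them the latch. A seated carrier has its origin at the true centre within 2 mm.
- lip_right (a point): Middle of the lower edge of the right bay's fixed lip (46 mm wide, at the back), if the platform stood centred: 8.5 mm above the floor, 5 mm in front of the end wall. The gap under it narrows to 6.5 mm at the wall; its top is 12 mm above the floor. A carrier cannot go in flat: tilt its back end down about 0.3 rad, slide it under the lip up to the wall, swing the front down.
- hook_right (a point): Tip of the right latch's hook, closed, if the platform stood centred: middle of the bay's front end, 6.8 mm above the floor, 4 mm inside the bay. Above it the face is bevelled up and outwards to 17.5 mm above the floor; the thumb tab leans outwards and ends 26 mm above the floor.
- latch_right (a joint): Sprung latch of the right bay, a grey hook 24 mm wide with a thumb tab: 0 = closed (the spring holds it), up to 0.5 rad as its top goes outwards, away from the bay. It opens 0.1 to 0.25 rad while a carrier's front edge is pressed down past its bevel (5 to 10 N on that edge, twice that at the carrier's middle), then snaps back over the plate.
- beaker: Bystander: small glass beaker, 53 x 58 x 58 mm, origin at the centre of its underside.
- timer: Bystander: white laboratory timer, 69 x 72 x 21 mm, origin at the centre of its underside.
- wash_bottle: Bystander: white wash bottle with a bent spout, 77 x 83 x 225 mm, origin at the centre of its underside.

How it is judged:
By the outcome, as a careful person would: the job done as asked, in the order asked, and still so for the second after the job is handed in, with the robot touching nothing.
It also fails if it takes over 64 s, if anything falls off the work surface, if the arm or the gripper's body presses on something with over 40 N, if the wrist force passes 120 N, or if a joint passes its speed limit or range.

## Robot

A 7-joint arm with a two-finger parallel gripper is mounted at the origin on a cart in front of the work surface, level with it; the furniture and walls round the work are solid. World frame = base frame: x ahead of the robot, y to its left, z up, the work surface at z = 0. Lengths are in m, angles in rad, forces in N, time in s.
With the tool pointing down it reaches from about 0.4 to 0.925 m from the base axis. Payload 4.1 kg.
Tool frame: the origin (TCP) lies at the very end of the fingers, on their centre line; the grasp point (between the pads) lies 19 mm behind it; z points along the fingers, y is the line along which they close (so a half turn about z gives the same grasp; the last joint's range is limited). The gripper opens to 85 mm and grips with 20 to 120 N. Pads are 22 mm wide; open, the fingers measure 114 mm over their backs; the gripper's body (76 mm by 85 mm) begins 54 mm behind the grasp point. The pads swing forward as they close: fully open they stand 13 mm farther back than shut.
Start: joints at [-1.439, 0.398, 0.045, 1.537, -0.019, 1.207, -0.051], TCP at [0.149, 0.633, 0.231] pointing down, gripper open.
Joint ranges: [-2.82, 2.82], [-0.49, 2.23], [-1.37, 1.46], [0, 2.46], [-1.36, 4.5], [0.23, 2], [-2.94, 2.94]. Speed limits (rad/s): [2.57, 2.57, 3.14, 3.14, 3.14, 3.14, 3.14].

## Interface

Orientations are given as a unit quaternion [w, x, y, z].
In Python, from workcell import observe, capture, hand_in gives the robot as it stands.
- The arm moves only by the tool jog_arm, never from a script. Its argument "steps" is one flat list of numbers, 7 for each row, row after row: the shift along the tool's x, y, z in m, then the turn, a rotation vector about the tool's x, y, z in degrees, then the closure, from 0 (fully open) to 1 (shut). A call has 1 to 5 rows; each row is the pose to reach, as a shift and turn from the pose commanded when the call began, along the tool's axes at that moment; what a row does not reach only later rows make up. A row lasts 1/8 s, in which the tool goes at most 62.5 mm and 10.7 degrees, less where a joint would pass 70% of its speed; a pose out of reach is approached as far as the arm can. A call with a gripper value outside its range is refused whole. The fingers move at their own pace and stop on an object; "squeeze" is the grip in N (left out, the last holds). Time passes only in rows, so rows that repeat a pose let the fingers close. It gives the time, the measured TCP pose, the force, the opening and the grip force at its end, in the units of the state.
- observe(): the state, without advancing time (a new reading comes with each control period).
- capture(name): name is "scene" or "top" or "wrist"; returns a dict with "pixels" (480x640x3 uint8, red, green, blue), "z_map" (480x640 float32, m along the optical axis (not along the pixel's ray), 0 where there is no reading), "K" (3x3 intrinsics, pixels), "R" (3x3) and "t" (3): a world point X has camera coordinates R X + t. Camera axes: x right, y down, z forward; pixel columns grow to the right and rows downward; lengths in m; the calibration is good to about 2 mm. The wrist camera is an equidistant fisheye: a pixel r from the principal point sees the ray r / f radians off the axis. A picture is of the moment at which its call begins.
- hand_in(): hands the job in; it is judged then, once.
The state is a dict: "time_s": time; "joint_positions": joint angles; "qvel": joint speeds; "joint_torque": joint torques, N m; "tool_pos": TCP position; "eef_rot": TCP orientation; "ft_force": force on the tool from outside, world axes, zero at the start; "moment": the same for the moment, N m; "finger_gap": opening from 0.0 (shut) to 1.0 (fully open); "finger_force": force on a finger pad.
Only numpy, scipy, OpenCV 4.12 (cv2) and the standard library are available. Lean on these libraries where they do the work, as an engineer would, in place of code of your own. Each camera call takes 0.05 s, during which the arm holds its last target. There are 200 camera calls.

## Working session

There is one attempt and no reset: what is moved stays moved. The work goes in short steps, Python scripts to look and compute and a tool call to move; the robot and the scene stay as the last step left them, time stands still between calls to the robot, and variables do not carry over. Pictures are saved under pics/ and viewed, at most 11 in all, crops included, and the job is handed in when it is done.

Besides the shell and the picture viewer there is one more tool, called after "Call:" as a command line: name --argument value ..., lists and objects as JSON in quotes. jog_arm: Moves the arm, as the interface text tells. Its arguments: {"type":"object","properties":{"steps":{"type":"array"},"squeeze":{"type":"number"}},"required":["steps"]}

```bash
mkdir -p pics; ls; python3 - <<'E'
from workcell import observe,capture
import cv2,numpy as np
s=observe();print({k:np.round(v,3).tolist() for k,v in s.items()})
for n in ["scene","top"]:
    c=capture(n);cv2.imwrite(f"pics/{n}0.png",c["pixels"][:,:,::-1]);np.savez(f"{n}0.npz",**c)
    print(n,c["K"].tolist(),c["R"].round(3).tolist(),c["t"].round(3).tolist())
E
```

```text
pics
{'time_s': 0.0, 'joint_positions': [-1.439, 0.399, 0.045, 1.538, -0.019, 1.207, -0.051], 'qvel': [0.001, -0.001, 0.0, -0.001, 0.0, 0.0, -0.001], 'joint_torque': [-0.001, -47.513, 1.364, -25.422, 0.011, 0.01, -0.0], 'tool_pos': [0.149, 0.632, 0.23], 'eef_rot': [-0.0, 0.115, 0.993, -0.001], 'ft_force': [-0.879, 0.324, -0.05], 'moment': [0.031, 0.027, 0.027], 'finger_force': 0.0, 'finger_gap': 0.998}
scene [[440.16412938031164, 0.0, 324.20030546606836], [0.0, 440.16412938031164, 238.45557134628586], [0.0, 0.0, 1.0]] [[-0.736, -0.677, -0.019], [-0.471, 0.532, -0.703], [0.486, -0.508, -0.711]] [0.447, 0.358, 0.758]
top [[476.27588106933416, 0.0, 320.4281223856592], [0.0, 476.27588106933416, 239.42381880628022], [0.0, 0.0, 1.0]] [[0.109, -0.994, -0.002], [-0.972, -0.106, -0.21], [0.209, 0.025, -0.978]] [-0.053, 0.601, 1.147]
```

View pics/top0.png

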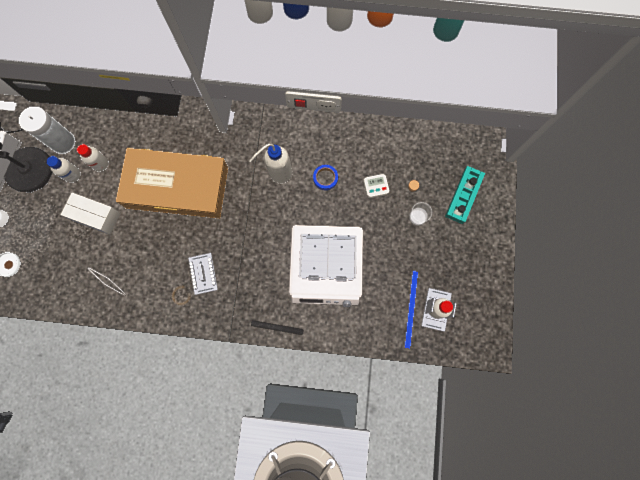

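View pics/scene0.png

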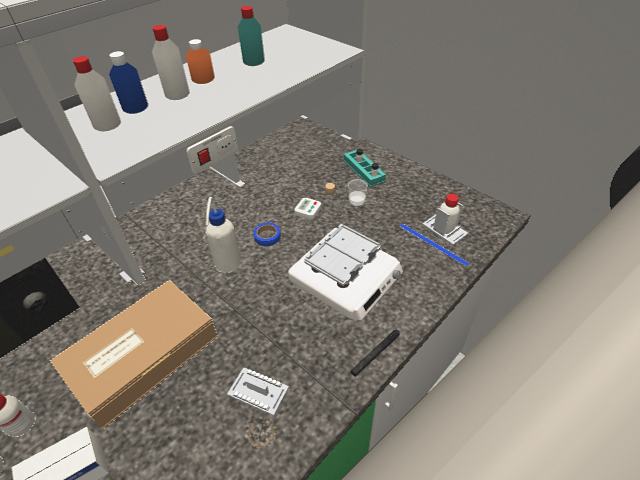

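Top view: tube carrier at about (203,273), bottle carrier at (438,310), mixer at (326,265). The scene view confirms this. I'll deproject these regions next.

```bash
cat > h.py <<'E'
import numpy as np,cv2
def load(n): return dict(np.load(n))
def pts(c):
    K,R,t,z=c["K"],c["R"],c["t"],c["z_map"]
    v,u=np.mgrid[:480,:640]
    p=np.stack([(u-K[0,2])/K[0,0]*z,(v-K[1,2])/K[1,1]*z,z],-1)
    return (p-t)@R
def plane(c,uv,h):
    K,R,t=c["K"],c["R"],c["t"]
    uv=np.atleast_2d(uv);d=np.c_[(uv-K[:2,2])/K[0,0],np.ones(len(uv))]@R
    o=-R.T@t
    return o+d*((h-o[2])/d[:,2])[:,None]
def rect(xy):
    (c,s,a)=cv2.minAreaRect((xy*1000).astype(np.float32)); 
    if s[0]<s[1]: s=s[::-1];a+=90
    return np.round(c,1),np.round(s,1),round((a+90)%180-90,1)
E
python3 - <<'E'
from h import *
c=load("top0.npz");P=pts(c);im=c["pixels"].astype(int)
v,u=np.mgrid[:480,:640]
def box(a,b,d,e): return (u>=a)&(u<b)&(v>=d)&(v<e)
t=box(185,222,248,300); print("table z",np.percentile(P[t][:,2],[5,50,95]))
def comp(m):
    n,l,s,_=cv2.connectedComponentsWithStats(m.astype(np.uint8));i=1+s[1:,4].argmax();return l==i
lo=im.min(-1)
for nm,b,h in [("tube",t,.007),("bottle",box(415,460,280,340),.005),("mixer",box(280,375,215,310),.048)]:
    m=b&(P[...,2]>.003) if nm!="mixer" else b&(P[...,2]>.03)
    m=comp(m)
    q=P[m]
    print(nm,m.sum(),rect(q[:,:2]),"z",np.percentile(q[:,2],[5,50,95]))
    if nm!="mixer":
        m2=comp(b&(lo>140)); print("  colour",m2.sum(),rect(plane(c,np.c_[u[m2],v[m2]],.005)[:,:2]))
mx=box(280,375,215,310)
m=comp(mx&(P[...,2]>.072)); print("platform",rect(P[m][:,:2]),np.percentile(P[m][:,2],[5,50,95]))
m=comp(mx&(P[...,2]>.04)&(P[...,2]<.056));print("housing top",rect(P[m][:,:2]))
m=comp(box(430,460,295,320)&(im[...,0]>150)&(lo<80));q=P[m];print("cap",q.mean(0),plane(c,[[u[m].mean(),v[m].mean()]],.109))
for nm,(a,b,d,e) in dict(mix=(280,375,215,315),tube=(180,230,245,305),bot=(405,465,270,350)).items():
    cr=c["pixels"][d:e,a:b,::-1]; cv2.imwrite(f"pics/{nm}.png",cv2.resize(cr,None,fx=5,fy=5,interpolation=cv2.INTER_CUBIC))
a=cv2.imread("pics/mix.png");b2=cv2.imread("pics/tube.png");h=max(a.shape[0],b2.shape[0])
cv2.imwrite("pics/mt.png",np.hstack([a,cv2.copyMakeBorder(b2,0,h-b2.shape[0],0,0,0)]))
E
```

```text
table z [-0.00284922  0.00278033  0.01755306]
tube 812 (array([411. , 185.6]), array([408.8, 109.5]), 58.3) z [0.0035233  0.00731658 0.0340288 ]
  colour 795 (array([491.5, 313.1]), array([100.9,  61. ]), 19.0)
bottle 971 (array([ 398.8, -198.2]), array([357.7, 112.5]), -57.5) z [0.00349662 0.0238306  0.10967241]
  colour 624 (array([ 464.1, -307.6]), array([100.3,  68.3]), -6.8)
mixer 5540 (array([499. , -11.1]), array([297.5, 186. ]), 4.6) z [0.04174244 0.05144101 0.08931054]
platform (array([482.6, -16.3]), array([263.9, 142. ]), 4.9) [0.07689678 0.08095944 0.09296422]
housing top (array([544.3,  -7.5]), array([204.1, 185.4]), 4.3)
cap [ 0.46457557 -0.30290295  0.10915567] [[ 0.46458391 -0.3029443   0.109     ]]
```

View pics/mt.png

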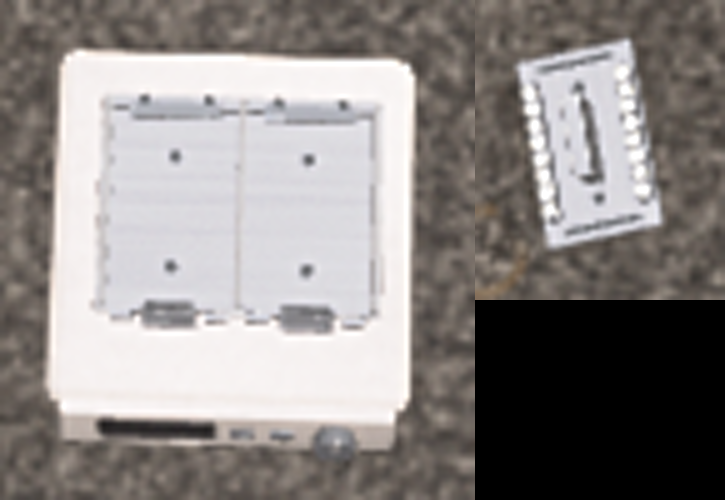

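Crop (5x, offset 280,215): bay holes at (175,156), (170,266) left and (308,159), (307,270) right. Lips are at the top around (180,108) and (310,111), latches at (168,314) and (305,318). The tube carrier's plate is clear, with its rib along the length.

```bash
cat >> h.py <<'E'
from scipy.spatial.transform import Rotation as Ro
def rel(s,pos,yaw,pitch=0,flip=False):
    """target: carrier-axis yaw (deg), pitch=back end down (deg). tool y along carrier y, tool x = -carrier x"""
    Rt=Ro.from_euler('ZY',[yaw+(180 if flip else 0),pitch],degrees=True)*Ro.from_matrix(np.diag([-1.,1,-1]))
    q=s["eef_rot"];R0=Ro.from_quat([q[1],q[2],q[3],q[0]])
    return np.round(R0.inv().apply(np.array(pos)-s["tool_pos"]),4).tolist(),np.round((R0.inv()*Rt).as_rotvec(degrees=True),1).tolist()
E
python3 - <<'E'
from h import *
from workcell import observe
c=load("top0.npz")
def f(l,h): 
    uv=(np.array(l,float)+.5)/5-.5+[280,215]; return plane(c,uv,h)[:,:2]*1000
H=f([(175,156),(170,266),(308,159),(307,270)],.08);print(H.round(1))
print("bays",(H[:2].mean(0)).round(1),H[2:].mean(0).round(1))
d=H[0]+H[2]-H[1]-H[3];print("yaw holes",np.degrees(np.arctan2(d[1],d[0])))
d=H[0]+H[1]-H[2]-H[3];print("yaw y",np.degrees(np.arctan2(-d[0],d[1])),np.hypot(*d)/2)
P=pts(c);v,u=np.mgrid[:480,:640]
m=(u>280)&(u<375)&(v>215)&(v<320)&(P[...,2]>.078)&(P[...,2]<.12);q=P[m]
print("platform",q.shape,rect(q[:,:2]))
# housing: white top outline crop corners
C=f([(62,50),(415,65),(408,412),(50,405)],.048);print("housing",C.round(1),rect(C/1000))
print(rel(observe(),[.4915,.313,.16],19))
print(rel(observe(),[.4915,.313,.02],19))
E
```

```text
[[581.5  25.3]
 [526.   21.5]
 [587.2 -41. ]
 [531.4 -46.1]]
bays [553.7  23.4] [559.3 -43.5]
yaw holes 4.525607801149723
yaw y 4.715311310097397 67.17139166255672
platform (2263, 3) (array([554.2, -10.4]), array([141.6, 120. ]), -85.8)
housing [[ 637.2   90.9]
 [ 649.   -91.8]
 [ 470.2 -104.5]
 [ 454.2   74.7]] (array([553.8,  -8.4]), array([183.7, 183.1]), 5.1)
([-0.4069, -0.2322, 0.0708], [-0.1, -0.0, -32.2])
([-0.4069, -0.2319, 0.2108], [-0.1, -0.0, -32.2])
```

Call:
jog_arm --steps '[-0.05,-0.03,0.01,0,0,-8,0,-0.1,-0.06,0.02,0,0,-16,0,-0.15,-0.09,0.03,0,0,-24,0,-0.2,-0.12,0.04,0,0,-32.2,0,-0.25,-0.15,0.04,0,0,-32.2,0]' --squeeze 60

```text
time_s: 0.72
tool_pos: [0.3584, 0.4273, 0.1901]
eef_rot: [-0.001, -0.165, 0.986, -0.001]
ft_force: [-0.0, 1.4, 0.7]
finger_gap: 1.001
finger_force: 0.0
```

```bash
python3 - <<'E'
from h import *
from workcell import observe
s=observe();print(s["time_s"],s["tool_pos"],rel(s,[.4915,.313,.14],19))
E
```

```text
0.725 [0.35836934 0.42733226 0.1900787 ] ([-0.0887, -0.1514, 0.0501], [-0.1, -0.1, 0.0])
```

Tracking is accurate. I'll move above the carrier and take a wrist picture.

Call:
jog_arm --steps '[-0.03,-0.05,0.015,0,0,0,0.3,-0.06,-0.1,0.03,0,0,0,0.3,-0.088,-0.151,0.04,0,0,0,0.3,-0.088,-0.151,0.04,0,0,0,0.3]'

```text
time_s: 1.23
tool_pos: [0.4936, 0.309, 0.1501]
eef_rot: [-0.0, -0.16, 0.987, -0.002]
ft_force: [-0.5, 1.1, 0.6]
finger_gap: 0.7
finger_force: 0.0
```

```bash
python3 - <<'E'
from h import *
from workcell import observe,capture
c=capture("wrist");np.savez("w1.npz",**c);s=observe();print(s["time_s"],s["tool_pos"],s["finger_gap"],rel(s,[.4915,.313,.015],19))
print(c["K"].tolist(),(-c["R"].T@c["t"]).round(3),c["R"].round(3).tolist())
cv2.imwrite("pics/w1.png",c["pixels"][:,:,::-1])
E
```

```text
1.275 [0.49135179 0.31256925 0.15044352] 0.7014817410766113 ([-0.0005, 0.0005, 0.1354], [-0.1, -0.1, -0.3])
[[371.64829954431775, 0.0, 320.8224241329179], [0.0, 371.64829954431775, 235.0265042876497], [0.0, 0.0, 1.0]] [0.415 0.284 0.292] [[-0.315, 0.949, -0.004], [0.899, 0.3, 0.32], [0.305, 0.097, -0.948]]
```

View pics/w1.png

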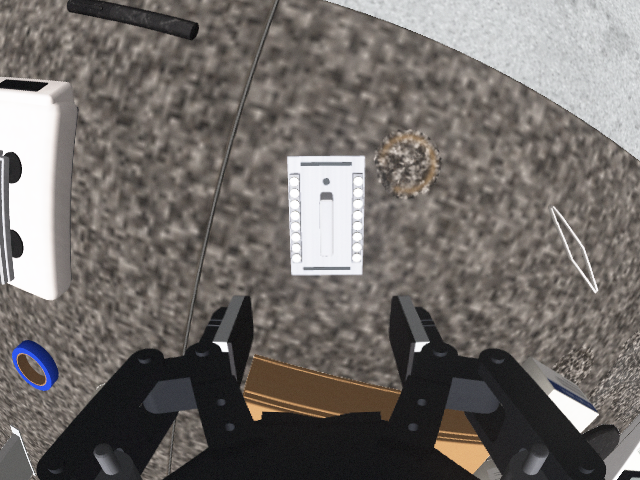

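The wrist view shows the plate spanning (288,156) to (366,275), the rib at (326,223), and the finger centre line near column 320. I'll refine the carrier pose from the fisheye.

```bash
cat >> h.py <<'E'
def fish(c,uv,h):
    K,R,t=c["K"],c["R"],c["t"]
    uv=np.atleast_2d(uv).astype(float)-K[:2,2];r=np.hypot(*uv.T)+1e-9;th=r/K[0,0]
    d=np.c_[uv/r[:,None]*np.sin(th)[:,None],np.cos(th)]@R;o=-R.T@t
    return o+d*((np.asarray(h)-o[2])/d[:,2])[:,None]
E
python3 - <<'E'
from h import *
from workcell import observe
c=load("w1.npz");im=c["pixels"].astype(int)
v,u=np.mgrid[:480,:640]
m=((u>270)&(u<385)&(v>140)&(v<290)&(im.min(-1)>170)).astype(np.uint8)
m=cv2.morphologyEx(m,cv2.MORPH_OPEN,np.ones((3,3)))
n,l,s,_=cv2.connectedComponentsWithStats(m);i=1+s[1:,4].argmax();m=l==i
P=fish(c,np.c_[u[m],v[m]],.005);print(m.sum(),rect(P[:,:2]))
print(fish(c,[[320,195],[327,255]],.034)*1000, fish(c,[[326.5,223]],.034)*1000)
E
```

```text
8303 (array([492.2, 313.1]), array([100.1,  60.5]), 18.9)
[[469.87134004 300.83697722  34.        ]
 [511.67826568 320.22067995  34.        ]] [[488.12529144 311.86552409  34.        ]]
```

Call:
jog_arm --steps '[-0.001,0.0,0.06,0,0,0,0.6,-0.001,0.0,0.115,0,0,0,0.6,-0.001,0.0,0.1345,0,0,0,0.6,-0.001,0.0,0.1345,0,0,0,1,-0.001,0.0,0.1345,0,0,0,1]' --squeeze 60

```text
time_s: 1.9
tool_pos: [0.4922, 0.3171, 0.0187]
eef_rot: [0.002, -0.165, 0.986, 0.001]
ft_force: [0.7, 0.7, -1.5]
finger_gap: 0.097
finger_force: 63.1
```

Call:
jog_arm --steps '[0,0,0,0,0,0,1,0,0,0,0,0,0,1,0,0,0,0,0,0,1]'

```text
time_s: 2.28
tool_pos: [0.4916, 0.3163, 0.0179]
eef_rot: [0.001, -0.165, 0.986, 0.0]
ft_force: [-1.2, -0.0, 3.2]
finger_gap: 0.1
finger_force: 63.9
```

Call:
jog_arm --steps '[0,0,-0.03,0,0,0,1,0,0,-0.09,0,0,0,1,0,0,-0.14,0,0,0,1,0,0,-0.14,0,0,0,1]'

```text
time_s: 2.78
tool_pos: [0.494, 0.3176, 0.1617]
eef_rot: [0.005, -0.165, 0.986, 0.002]
ft_force: [-0.2, 0.6, -1.6]
finger_gap: 0.094
finger_force: 63.3
```

```bash
python3 - <<'E'
from h import *
from workcell import observe,capture
c=capture("wrist");np.savez("w2.npz",**c);s=observe();print(s["time_s"],s["tool_pos"],s["eef_rot"],s["finger_gap"],s["ft_force"],rel(s,[.53,.023,.18],4.6))
cv2.imwrite("pics/w2.png",c["pixels"][:,:,::-1])
E
```

```text
2.825 [0.49205198 0.3164557  0.15885813] [ 0.00190477 -0.16479211  0.98632582  0.0011476 ] 0.10037323882288726 [-1.16400989  0.40153737 -2.93872063] ([0.0594, -0.2898, -0.0219], [0.1, 0.2, 14.4])
```

View pics/w2.png

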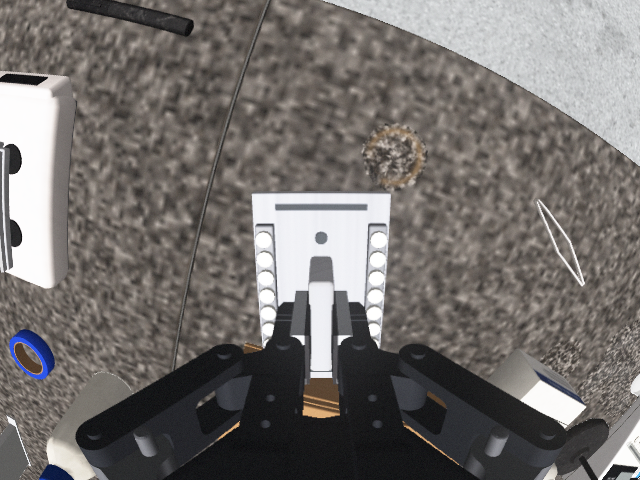

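The carrier is held symmetrically: front edge at v≈193 between (252,194) and (391,193), rib between the pads at about (321,330). I'll work out the in-hand offset and the approach pose.

```bash
cat >> h.py <<'E'
YAW=4.6
MX=Ro.from_euler('z',YAW,degrees=True)
BAY=dict(L=np.array([.5537,.0234,.08]),R=np.array([.5593,-.0435,.08]))
WALL=.05075
def tcp_for(bay,xb,y,zb,th,off):
    """back-bottom corner at xb (from bay centre, mixer x), height zb over floor; off=TCP in carrier frame"""
    Rp=Ro.from_euler('y',th,degrees=True)
    C=np.array([xb,y,zb])-Rp.apply([.05,0,0])
    return BAY[bay]+MX.apply(C+Rp.apply(off))
def go(s,bay,xb,y,zb,th,off): return rel(s,tcp_for(bay,xb,y,zb,th,off),YAW,th)
def inmix(p,bay): return MX.inv().apply(np.asarray(p)-BAY[bay])
E
python3 - <<'E'
from h import *
from workcell import observe
c=load("w2.npz");s=observe()
F=fish(c,[[252,194],[391,193]],s["tool_pos"][2]-.018+.005);print(F*1000, np.hypot(*(F[1]-F[0])[:2]))
q=s["eef_rot"];R0=Ro.from_quat([q[1],q[2],q[3],q[0]])
print("front edge in tool frame",(R0.inv().apply(F-s["tool_pos"])*1000).round(1))
off=[0,0,.018]
p=tcp_for("L",WALL-.0115,0,.05,18,off);print(p,go(s,"L",WALL-.0115,0,.05,18,off))
E
```

```text
[[458.19138086 274.28425827 145.85812924]
 [438.01105719 331.76399147 145.85812924]] 0.06091933348963838
front edge in tool frame [[ 45.8 -28.9  12.8]
 [ 46.2  32.   12.9]]
[0.55096831 0.02318021 0.16256987] ([0.0396, -0.2965, -0.0044], [-2.1, 18.1, 14.3])
```

Call:
jog_arm --steps '[0.008,-0.059,-0.005,-0.4,3.6,2.9,1,0.016,-0.118,-0.01,-0.8,7.2,5.7,1,0.024,-0.177,-0.01,-1.3,10.9,8.6,1,0.032,-0.236,-0.008,-1.7,14.5,11.4,1,0.0416,-0.2965,-0.0044,-2.1,18.1,14.3,1]'

```text
time_s: 3.45
tool_pos: [0.5474, 0.0204, 0.1594]
eef_rot: [-0.16, -0.039, 0.986, -0.008]
ft_force: [1.0, 0.3, -1.7]
finger_gap: 0.094
finger_force: 63.3
```

Call:
jog_arm --steps '[0,0,0,0,0,0,1,0,0,0,0,0,0,1]'

```text
time_s: 3.7
tool_pos: [0.5471, 0.0221, 0.1593]
eef_rot: [-0.159, -0.039, 0.986, -0.008]
ft_force: [-0.0, 0.9, -1.6]
finger_gap: 0.095
finger_force: 63.3
```

```bash
python3 - <<'E'
from h import *
from workcell import observe,capture
c=capture("wrist");np.savez("w3.npz",**c);s=observe();off=[-.002,0,.018]
print(s["time_s"],s["tool_pos"],s["eef_rot"],s["finger_gap"],s["ft_force"],go(s,"L",WALL-.0115,0,.05,18,off))
cv2.imwrite("pics/w3.png",c["pixels"][:,:,::-1])
E
```

```text
3.75 [0.54714761 0.02324875 0.15976324] [-0.15895249 -0.04005425  0.98644536 -0.007437  ] 0.09773930917607875 [ 0.4145301   1.40728922 -2.10189544] ([-0.0007, -0.0004, -0.0038], [-0.1, -0.3, 0.0])
```

View pics/w3.png

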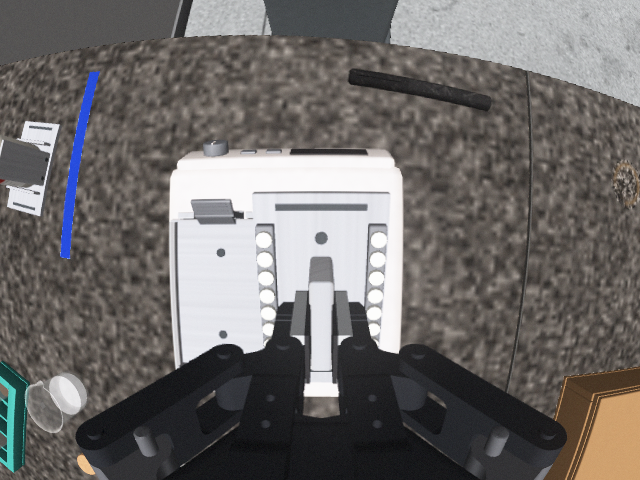

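The picture shows the right bay's holes at (221,253) and (223,334), its latch at (213,211), and the carrier's front edge at v≈193 over the left bay. I'll check the relative alignment within this one view.

```bash
python3 - <<'E'
from h import *
from workcell import observe
c=load("w3.npz");s=observe();off=np.array([-.002,0,.018])
H=fish(c,[[221,253],[223,334]],.08)
print("right bay holes in right-bay frame mm",(inmix(H,"R")*1000).round(1))
th=18;Rp=Ro.from_euler('y',th,degrees=True)
T=inmix(s["tool_pos"],"L")
C=T-Rp.apply(off)
Fr=C+Rp.apply([-.05,0,.005]); z=BAY["L"][2]+Fr[2]
M=fish(c,[[252.5,193.5],[391,192.5],[321,238],[253,194]],z)
print("TCP mix",T*1000,"front edge expected",Fr*1000,"seen",(inmix(M,"L")*1000).round(1))
im=c["pixels"].astype(int)
# refine holes
for (a,b) in [(221,253),(223,334)]:
    w=im[b-6:b+7,a-6:a+7].sum(-1);w=np.clip(w.max()*.75-w,0,None);vv,uu=np.mgrid[b-6:b+7,a-6:a+7];print((uu*w).sum()/w.sum(),(vv*w).sum()/w.sum())
E
```

```text
right bay holes in right-bay frame mm [[-27.1   0.7   0. ]
 [ 28.3   0.4   0. ]]
TCP mix [-6.5434105   0.37473578 79.76324292] front edge expected [-56.21134421   0.37473578  82.23232394] seen [[-57.2 -29.5  82.2]
 [-57.6  30.4  82.2]
 [-38.    0.1  82.2]
 [-57.  -29.2  82.2]]
220.53101817885383 252.30912203472732
222.7106237745988 334.02301938857016
```

Alignment agrees to within a millimetre. I'll fold in the small corrections and compute the descent and slide in the tool frame.

```bash
cat >> h.py <<'E'
BAY["L"]=BAY["L"]+MX.apply([.0006,.0004,0]);BAY["R"]=BAY["R"]+MX.apply([.0006,.0004,0])
YAW=4.4
offT=np.array([-.0008,0,.018])
def plan(bay,off,l):
    from workcell import observe
    s=observe();print(s["time_s"],s["tool_pos"].round(4),s["ft_force"].round(1),s["moment"].round(2),(inmix(s["tool_pos"],bay)*1000).round(1))
    for a in l: print(a,go(s,bay,*a,off))
E
python3 - <<'E'
from h import *
plan("L",offT,[(WALL-.0115,0,.01,18),(WALL-.0115,0,.001,18),(WALL-.0025,0,.0005,18),(WALL+.001,0,.0005,18)])
E
```

```text
3.75 [0.5471 0.0232 0.1598] [ 0.4  1.4 -2.1] [ 0.05 -0.5  -0.01] [-7.1 -0.  79.8]
(0.03925000000000001, 0, 0.01, 18) ([-0.0151, 0.0001, 0.0339], [-0.2, -0.3, 0.2])
(0.03925000000000001, 0, 0.001, 18) ([-0.0179, 0.0001, 0.0425], [-0.2, -0.3, 0.2])
(0.04825, 0, 0.0005, 18) ([-0.0266, 0.0001, 0.0401], [-0.2, -0.3, 0.2])
(0.051750000000000004, 0, 0.0005, 18) ([-0.0299, 0.0001, 0.039], [-0.2, -0.3, 0.2])
```

Call:
jog_arm --steps '[-0.0075,0,0.017,-0.2,-0.3,0.2,1,-0.015,0,0.034,-0.2,-0.3,0.2,1,-0.0175,0,0.041,-0.2,-0.3,0.2,1,-0.0175,0,0.041,-0.2,-0.3,0.2,1]'

```text
time_s: 4.25
tool_pos: [0.5514, 0.0225, 0.1161]
eef_rot: [-0.156, -0.038, 0.987, -0.006]
ft_force: [0.5, -0.1, -2.3]
finger_gap: 0.096
finger_force: 63.2
```

```bash
python3 - <<'E'
from h import *
plan("L",offT,[(WALL-.0115,0,.001,18),(WALL-.0015,0,.0005,18)])
E
```

```text
4.25 [0.5514 0.0225 0.1161] [ 0.5 -0.1 -2.3] [ 0.04 -0.44  0.05] [-3.  -1.1 36.1]
(0.03925000000000001, 0, 0.001, 18) ([-0.0002, 0.0011, 0.0023], [-0.0, 0.0, -0.0])
(0.04925, 0, 0.0005, 18) ([-0.0099, 0.0011, -0.0003], [-0.0, 0.0, -0.0])
```

Call:
jog_arm --steps '[0,0.0008,0.002,0,0,0,1,-0.005,0.0008,0.001,0,0,0,1,-0.01,0.0008,0.0,0,0,0,1,-0.01,0.0008,0.0,0,0,0,1]'

```text
time_s: 4.75
tool_pos: [0.5609, 0.0234, 0.1137]
eef_rot: [-0.156, -0.037, 0.987, -0.006]
ft_force: [-3.8, 0.3, -0.7]
finger_gap: 0.094
finger_force: 63.3
```

```bash
python3 - <<'E'
from h import *
plan("L",offT,[(WALL-.0015,0,.0005,18),(WALL,0,0,18)])
E
```

```text
4.75 [0.5609 0.0234 0.1137] [-3.8  0.3 -0.7] [0.03 0.15 0.  ] [ 6.6 -0.9 33.7]
(0.04925, 0, 0.0005, 18) ([-0.0, 0.0009, 0.0004], [-0.0, 0.0, -0.1])
(0.05075, 0, 0, 18) ([-0.0016, 0.0009, 0.0004], [-0.0, 0.0, -0.1])
```

```bash
python3 - <<'E'
from h import *
plan("L",offT,[(WALL-.0003-.005*np.sin(np.radians(t)),0,.0004,t) for t in (18,14,10,7,5,3,1,0)])
E
```

```text
4.75 [0.5609 0.0234 0.1137] [-3.8  0.3 -0.7] [0.03 0.15 0.  ] [ 6.6 -0.9 33.7]
(np.float64(0.048904915028125266), 0, 0.0004, 18) ([0.0003, 0.0009, 0.0006], [-0.0, 0.0, -0.1])
(np.float64(0.049240390522001666), 0, 0.0004, 14) ([0.0011, 0.0009, 0.0041], [-0.0, -4.0, -0.1])
(np.float64(0.04958175911166535), 0, 0.0004, 10) ([0.0017, 0.0009, 0.0077], [-0.0, -8.0, -0.1])
(np.float64(0.04984065328297427), 0, 0.0004, 7) ([0.0019, 0.0009, 0.0104], [-0.0, -11.0, -0.1])
(np.float64(0.05001422128626171), 0, 0.0004, 5) ([0.002, 0.0009, 0.0122], [-0.0, -13.0, -0.1])
(np.float64(0.05018832021878528), 0, 0.0004, 3) ([0.002, 0.0009, 0.014], [-0.0, -15.0, -0.1])
(np.float64(0.050362737967813584), 0, 0.0004, 1) ([0.002, 0.0009, 0.0158], [-0.0, -17.0, -0.1])
(np.float64(0.05045), 0, 0.0004, 0) ([0.0019, 0.0009, 0.0167], [-0.0, -18.0, -0.1])
```

Call:
jog_arm --steps '[0.0005,0.0008,0.002,0,-2,0,1,0.001,0.0008,0.004,0,-4,0,1,0.0014,0.0008,0.006,0,-6,0,1,0.0017,0.0008,0.0077,0,-8,0,1,0.0017,0.0008,0.0077,0,-8,0,1]'

```text
time_s: 5.38
tool_pos: [0.5573, 0.0239, 0.1071]
eef_rot: [-0.086, -0.038, 0.996, -0.004]
ft_force: [0.4, -0.2, -1.8]
finger_gap: 0.096
finger_force: 63.2
```

```bash
python3 - <<'E'
from h import *
plan("L",offT,[(WALL-.0003-.005*np.sin(np.radians(t)),0,.0004,t) for t in (10,6,3,0)])
E
```

```text
5.375 [0.5573 0.0239 0.1071] [ 0.4 -0.2 -1.8] [-0.04 -0.17  0.01] [ 3.  -0.2 27.1]
(np.float64(0.04958175911166535), 0, 0.0004, 10) ([0.0003, 0.0002, 0.0002], [-0.0, 0.2, -0.1])
(np.float64(0.04992735768366174), 0, 0.0004, 6) ([0.0011, 0.0002, 0.0038], [-0.0, -3.8, -0.1])
(np.float64(0.05018832021878528), 0, 0.0004, 3) ([0.0015, 0.0002, 0.0064], [-0.0, -6.8, -0.1])
(np.float64(0.05045), 0, 0.0004, 0) ([0.0018, 0.0002, 0.0092], [-0.0, -9.8, -0.1])
```

Call:
jog_arm --steps '[0.0,0.0002,0.002,0,-2,0,1,0.0003,0.0002,0.004,0,-4,0,1,0.0005,0.0002,0.0055,0,-5.5,0,1,0.0005,0.0002,0.0065,0,-6.8,0,1,0.0005,0.0002,0.0065,0,-6.8,0,1]'

```text
time_s: 6.0
tool_pos: [0.5552, 0.0239, 0.1005]
eef_rot: [-0.027, -0.038, 0.999, -0.002]
ft_force: [-3.1, -1.0, 1.7]
finger_gap: 0.095
finger_force: 63.7
```

```bash
python3 - <<'E'
from h import *
plan("L",offT,[(WALL-.0003-.005*np.sin(np.radians(t)),0,.0004,t) for t in (3,0)])
E
```

```text
6.0 [0.5552 0.0239 0.1005] [-3.1 -1.   1.7] [-0.3   0.65 -0.09] [ 0.9 -0.1 20.5]
(np.float64(0.05018832021878528), 0, 0.0004, 3) ([0.0006, 0.0001, -0.0005], [-0.1, -0.1, -0.1])
(np.float64(0.05045), 0, 0.0004, 0) ([0.0012, 0.0001, 0.0022], [-0.1, -3.1, -0.1])
```

Call:
jog_arm --steps '[0.0006,0.0001,0.001,0,-1.5,0,1,0.001,0.0001,0.0025,0,-3,0,1,0.001,0.0001,0.004,0,-4,0,1,0.001,0.0001,0.004,0,-4,0,1]'

```text
time_s: 6.5
tool_pos: [0.5544, 0.0238, 0.0977]
eef_rot: [0.009, -0.038, 0.999, -0.0]
ft_force: [-5.2, -1.9, 8.0]
finger_gap: 0.095
finger_force: 64.6
```

```bash
python3 - <<'E'
from h import *
plan("L",offT,[(WALL-.0003,0,.0004,0)])
from workcell import capture
c=capture("wrist");np.savez("w4.npz",**c);cv2.imwrite("pics/w4.png",cv2.resize(c["pixels"][150:370,180:420,::-1],None,fx=2.5,fy=2.5))
E
```

```text
6.5 [0.5544 0.0238 0.0977] [-5.2 -1.9  8. ] [-0.4   1.54 -0.06] [ 0.2 -0.  17.7]
(0.05045, 0, 0.0004, 0) ([0.0005, 0.0, -0.0007], [-0.0, 1.0, -0.1])
```

View pics/w4.png

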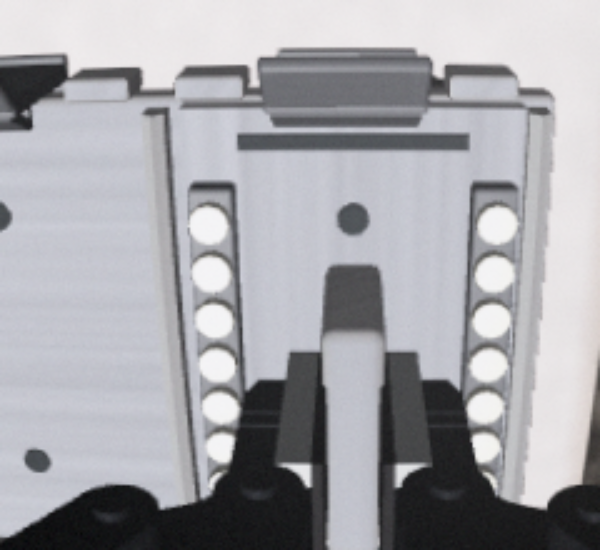

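The view shows the left hook (260–430, 60–125) lying over the plate's front edge, with the plate between the rails and stops: apparently latched. I'll press slightly more to confirm it is rigid.

Call:
jog_arm --steps '[0.0005,0,0.002,0,0,0,1,0.0005,0,0.002,0,0,0,1,0.0005,0,-0.0015,0,1.2,0,1,0.0005,0,-0.0015,0,1.2,0,1]'

```text
time_s: 7.05
tool_pos: [0.5543, 0.0242, 0.098]
eef_rot: [-0.002, -0.038, 0.999, -0.001]
ft_force: [-2.3, -0.5, 0.4]
finger_gap: 0.099
finger_force: 63.5
```

```bash
python3 - <<'E'
from h import *
plan("L",offT,[(WALL-.0003,0,.0,0)])
E
```

```text
7.05 [0.5543 0.0242 0.098 ] [-2.3 -0.5  0.4] [-0.23  0.52 -0.04] [ 0.1  0.4 18. ]
(0.05045, 0, 0.0, 0) ([0.0004, -0.0004, -0.0], [-0.1, -0.2, -0.1])
```

Call:
jog_arm --steps '[0,0,0,0,0,0,0.6,0,0,0,0,0,0,0.5,0,0,-0.03,0,0,0,0.5,0,0,-0.08,0,0,0,0.3,0,0,-0.13,0,0,0,0]'

```text
time_s: 7.68
tool_pos: [0.555, 0.0246, 0.2295]
eef_rot: [-0.002, -0.038, 0.999, -0.0]
ft_force: [1.1, 0.3, -1.2]
finger_gap: 0.885
finger_force: 0.0
```

```bash
python3 - <<'E'
from h import *
from workcell import observe,capture
c=capture("wrist");np.savez("w5.npz",**c);cv2.imwrite("pics/w5.png",cv2.resize(c["pixels"][80:380,180:480,::-1],None,fx=2,fy=2))
s=observe();print(s["tool_pos"],s["finger_gap"],rel(s,[.464,-.305,.22],-7),rel(s,[.464,-.305,.22],-7,0,True))
# plate heights via scene+top depth
for n in ("top","scene"):
    c=capture(n);P=pts(c);np.savez(n+"5.npz",**c)
    M=(inmix(P.reshape(-1,3),"L")*1000)
    for x0,x1 in((-48,-30),(30,44)):
        k=(M[:,0]>x0)&(M[:,0]<x1)&(abs(M[:,1])<18)&(M[:,2]>-5)&(M[:,2]<30);print(n,x0,k.sum(),np.median(M[k,2]))
E
```

```text
[0.55937327 0.02462873 0.2369993 ] 0.9615002455564094 ([0.1201, -0.3215, 0.0157], [0.1, 0.5, 11.3]) ([0.1201, -0.3215, 0.0157], [-0.8, 0.1, -168.7])
top -48 0 nan
top 30 0 nan
scene -48 93 4.922462660856177
scene 30 60 5.006179740483223
  return _methods._mean(a, axis=axis, dtype=dtype,
  ret = ret.dtype.type(ret / rcount)
```

View pics/w5.png

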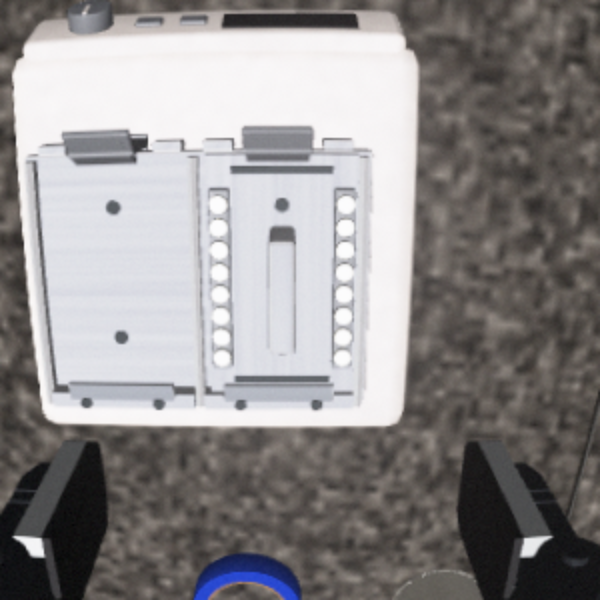

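The left carrier is seated level, both ends reading 5 mm above the floor, with its hook over the front edge at (278,143). Next is the bottle.

Call:
jog_arm --steps '[0.02,-0.06,0.003,0,0,4,0,0.04,-0.12,0.006,0,0,8,0,0.06,-0.18,0.009,0,0,11.3,0,0.09,-0.24,0.012,0,0,11.3,0,0.105,-0.29,0.0157,0,0.5,11.3,0]'

```text
time_s: 8.45
tool_pos: [0.4702, -0.2743, 0.212]
eef_rot: [-0.007, 0.061, 0.998, -0.001]
ft_force: [0.4, 0.2, 0.8]
finger_gap: 0.999
finger_force: 0.0
```

Call:
jog_arm --steps '[0.015,-0.0315,0,0,0,0,0,0.015,-0.0315,0,0,0,0,0,0.015,-0.0315,0,0,0,0,0]'

```text
time_s: 8.82
tool_pos: [0.4534, -0.3012, 0.2125]
eef_rot: [-0.007, 0.06, 0.998, -0.0]
ft_force: [0.5, 0.1, -0.4]
finger_gap: 1.001
finger_force: 0.0
```

```bash
python3 - <<'E'
from h import *
from workcell import observe,capture
c=capture("wrist");np.savez("w6.npz",**c);cv2.imwrite("pics/w6.png",c["pixels"][:,:,::-1])
s=observe();print(s["time_s"],s["tool_pos"],s["finger_gap"],rel(s,[.464,-.305,.15],-7))
E
```

```text
8.875 [ 0.45382736 -0.30069699  0.21267396] 0.9986643159456844 ([-0.0115, -0.003, 0.0625], [-0.1, -0.8, 0.2])
```

View pics/w6.png

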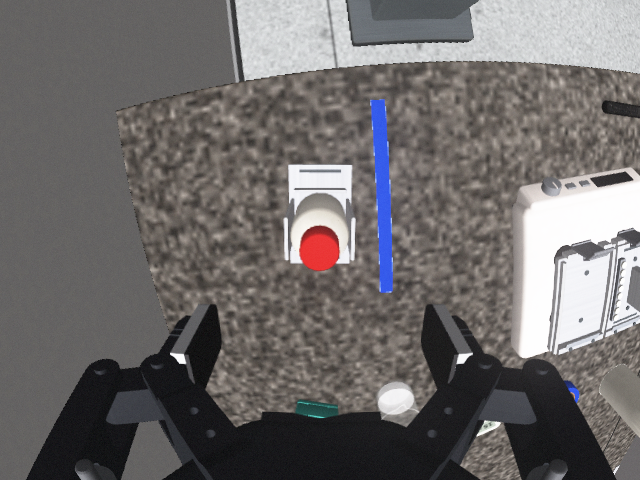

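The plate corners are at about (289,165), (352,166), (352,263) and (290,263), with the cap centre at (320,248).

```bash
python3 - <<'E'
from h import *
from workcell import observe
c=load("w6.npz")
Q=fish(c,[[289,165],[352.5,165.5],[352.5,263],[290,263]],.005)[:,:2]
print((Q*1000).round(1),Q.mean(0),rect(Q))
im=c["pixels"].astype(int);m=(im[...,0]>150)&(im[...,1]<60);m[:, :250]=0;m[:,400:]=0
v,u=np.nonzero(m);p=fish(c,[[u.mean(),v.mean()]],.108);print("cap",p)
E
```

```text
[[ 412.9 -326.2]
 [ 420.7 -266.5]
 [ 519.5 -276.1]
 [ 511.9 -339.5]] [ 0.46624229 -0.30205652] (array([ 466.1, -301.8]), array([99.8, 63.8]), -6.9)
cap [[ 0.46449597 -0.30319026  0.108     ]]
```

```bash
python3 - <<'E'
from h import *
from workcell import observe
s=observe()
for z in(.15,.05): print(rel(s,[.4653,-.3028,z],-6.9))
E
```

```text
([-0.0125, -0.0006, 0.0625], [-0.1, -0.8, 0.1])
([-0.0139, -0.0005, 0.1625], [-0.1, -0.8, 0.1])
```

Call:
jog_arm --steps '[-0.0125,-0.0005,0.04,0,-0.8,0,0,-0.0125,-0.0005,0.06,0,-0.8,0,0,-0.013,-0.0005,0.1,0,-0.8,0,0,-0.014,-0.0005,0.15,0,-0.8,0,0,-0.014,-0.0005,0.1625,0,-0.8,0,0]'

```text
time_s: 9.5
tool_pos: [0.4635, -0.3016, 0.0477]
eef_rot: [-0.002, 0.059, 0.998, 0.0]
ft_force: [1.2, -0.5, 0.4]
finger_gap: 1.002
finger_force: 0.0
```

Call:
jog_arm --steps '[0,0,0,0,0,0,0,0,0,0,0,0,0,1,0,0,0,0,0,0,1,0,0,0,0,0,0,1,0,0,0,0,0,0,1]' --squeeze 80

```text
time_s: 10.12
tool_pos: [0.4664, -0.3053, 0.053]
eef_rot: [0.002, 0.061, 0.998, -0.002]
ft_force: [0.3, 1.1, 6.9]
finger_gap: 0.639
finger_force: 85.6
```

```bash
python3 - <<'E'
from h import *
from workcell import observe
s=observe();print(s["tool_pos"],s["eef_rot"],s["finger_gap"],s["finger_force"],s["ft_force"],s["moment"])
E
```

```text
[ 0.46638332 -0.30527306  0.05296364] [ 0.00228809  0.06064999  0.99815498 -0.00172352] 0.6385994412846424 85.58416485786438 [0.31299679 1.05571891 6.90992584] [ 0.11136549  0.05357337 -0.02827514]
```

Call:
jog_arm --steps '[0,0,-0.02,0,0,0,1,0,0,-0.07,0,0,0,1,0,0,-0.12,0,0,0,1,0,0,-0.12,0,0,0,1,0,0,-0.12,0,0,0,1]'

```text
time_s: 10.75
tool_pos: [0.4642, -0.3038, 0.1705]
eef_rot: [0.0, 0.061, 0.998, -0.001]
ft_force: [0.8, 0.1, -2.4]
finger_gap: 0.641
finger_force: 85.4
```

```bash
python3 - <<'E'
from h import *
from workcell import observe,capture
c=capture("wrist");np.savez("w7.npz",**c);im=c["pixels"].astype(int)
s=observe();print(s["tool_pos"],s["eef_rot"],s["finger_gap"],s["ft_force"])
m=(im.min(-1)>150).astype(np.uint8);m[:, :220]=0;m[:,420:]=0;m[:120]=0
n,l,st,ce=cv2.connectedComponentsWithStats(m);i=1+st[1:,4].argmax();print(st[i])
x,y,w,h,_=st[i]
for r in range(y,y+40,4):
    k=np.nonzero(l[r]==i)[0];print(r,k.min() if len(k) else None,k.max() if len(k) else None)
off=[.0015,0,.053]
print(go(s,"R",WALL-.0115,0,.05,18,off))
E
```

```text
[ 0.46371481 -0.30357008  0.16970929] [-6.74219189e-04  6.06898768e-02  9.98156195e-01 -7.02827540e-04] 0.6354244433742247 [-0.47880455  0.57144938 -1.41640263]
[ 264  175  116   88 6130]
175 291 350
179 264 379
183 264 379
187 265 379
191 265 378
195 265 378
199 265 378
203 265 378
207 266 378
211 266 377
([-0.0732, 0.2721, -0.0262], [1.7, 17.9, -11.3])
```

Call:
jog_arm --steps '[-0.005,0.02,-0.03,0.2,2,-1,1,-0.02,0.08,-0.03,0.6,6,-4,1,-0.036,0.14,-0.03,1,10,-6.5,1,-0.053,0.2,-0.03,1.4,14,-9,1,-0.07,0.255,-0.027,1.7,17.9,-11.3,1]'

```text
time_s: 11.42
tool_pos: [0.5652, -0.0572, 0.1956]
eef_rot: [-0.158, -0.039, 0.987, -0.007]
ft_force: [0.8, -0.9, -2.1]
finger_gap: 0.639
finger_force: 85.3
```

Call:
jog_arm --steps '[0,0.0165,0,0,0,0,1,0,0.0165,0,0,0,0,1,0,0.0165,0,0,0,0,1]'

```text
time_s: 11.8
tool_pos: [0.5628, -0.0459, 0.1969]
eef_rot: [-0.156, -0.036, 0.987, -0.007]
ft_force: [0.5, -0.3, -1.3]
finger_gap: 0.642
finger_force: 85.3
```

```bash
python3 - <<'E'
from h import *
from workcell import observe,capture
c=load("w7.npz");tp=np.array([.46371,-.30357,.16971])
F=fish(c,[[264,177],[379.5,177]],tp[2]-.048);R0=Ro.from_quat([6.07e-2,.998156,-7e-4,-7e-4]);print("front in tool",(R0.inv().apply(F-tp)*1000).round(1))
c=capture("wrist");np.savez("w8.npz",**c);cv2.imwrite("pics/w8.png",c["pixels"][:,:,::-1])
plan("R",[.0015,0,.053],[(WALL-.0115,0,.05,18)])
E
```

```text
front in tool [[ 49.6 -29.2  48.1]
 [ 49.6  31.2  48. ]]
11.85 [ 0.5629 -0.0461  0.1973] [ 0.  -0.8 -1.9] [ 0.02 -0.49 -0.04] [  2.8  -3.3 117.3]
(0.03925000000000001, 0, 0.05, 18) ([-0.0069, 0.0033, -0.0003], [-0.1, 0.1, -0.3])
```

View pics/w8.png

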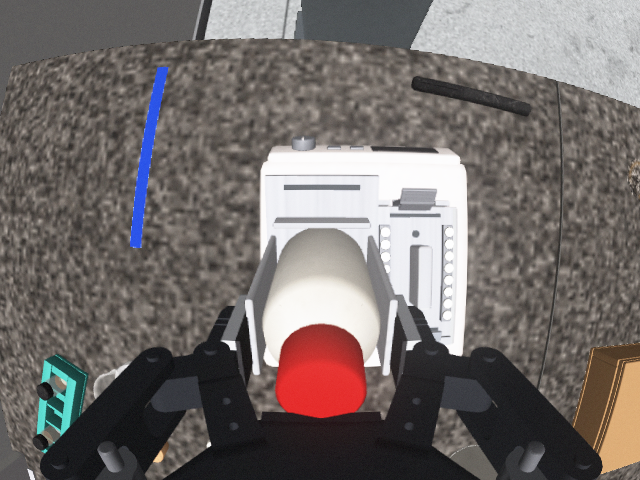

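The bottle carrier is held squarely, front edge at v≈177 between u 264 and 379, above the right bay. The left carrier is still latched. I'll descend.

```bash
python3 - <<'E'
from h import *
plan("R",[.0015,0,.053],[(WALL-.0115,0,z,18) for z in(.02,.006,.001)])
E
```

```text
11.85 [ 0.5629 -0.0461  0.1973] [ 0.  -0.8 -1.9] [ 0.02 -0.49 -0.04] [  2.8  -3.3 117.3]
(0.03925000000000001, 0, 0.02, 18) ([-0.0162, 0.0034, 0.0283], [-0.1, 0.1, -0.3])
(0.03925000000000001, 0, 0.006, 18) ([-0.0205, 0.0035, 0.0416], [-0.1, 0.1, -0.3])
(0.03925000000000001, 0, 0.001, 18) ([-0.022, 0.0035, 0.0463], [-0.1, 0.1, -0.3])
```

Call:
jog_arm --steps '[-0.007,0.0033,0,-0.1,0,-0.3,1,-0.012,0.0033,0.014,-0.1,0,-0.3,1,-0.016,0.0033,0.028,-0.1,0,-0.3,1,-0.0195,0.0033,0.039,-0.1,0,-0.3,1,-0.0195,0.0033,0.039,-0.1,0,-0.3,1]'

```text
time_s: 12.48
tool_pos: [0.5693, -0.0394, 0.1528]
eef_rot: [-0.157, -0.04, 0.987, -0.005]
ft_force: [0.1, 0.2, -1.6]
finger_gap: 0.641
finger_force: 85.4
```

```bash
python3 - <<'E'
from h import *
from workcell import capture
plan("R",[.0015,0,.053],[(WALL-.0115,0,z,18) for z in(.001,)])
c=capture("wrist");np.savez("w9.npz",**c);im=c["pixels"].astype(int)
m=(im.min(-1)>150)
# front edge of the carrier and holes/latch in view: print edges for lateral check
g=cv2.cvtColor(c["pixels"],cv2.COLOR_RGB2GRAY)
for r in(182,190,200): 
    d=np.abs(np.diff(g[r,240:420].astype(int)));print(r,[(int(i)+240,int(d[i])) for i in np.nonzero(d>14)[0]])
E
```

```text
12.475 [ 0.5693 -0.0394  0.1528] [ 0.1  0.2 -1.6] [ 0.09 -0.49  0.01] [ 9.7  2.8 72.8]
(0.03925000000000001, 0, 0.001, 18) ([-0.0018, -0.0029, 0.0062], [0.0, -0.1, 0.3])
182 [(241, 46), (242, 78), (243, 27), (402, 42), (403, 80), (404, 34), (405, 23), (406, 21)]
190 [(241, 62), (242, 74), (243, 20), (346, 23), (359, 28), (377, 25), (378, 80), (389, 22), (390, 42), (391, 35), (394, 31), (395, 133), (402, 24), (403, 16)]
200 [(240, 15), (241, 74), (242, 67), (255, 16), (263, 29), (265, 54), (392, 100)]
```

Call:
jog_arm --steps '[0,-0.0025,0,0,0,0.2,1,0,-0.0025,0,0,0,0.2,1,0,-0.0025,0,0,0,0.2,1,0,-0.0025,0,0,0,0.2,1]'

```text
time_s: 13.02
tool_pos: [0.5703, -0.0419, 0.1542]
eef_rot: [-0.156, -0.039, 0.987, -0.006]
ft_force: [-0.4, 0.3, -2.5]
finger_gap: 0.641
finger_force: 85.4
```

```bash
python3 - <<'E'
from h import *
from workcell import capture
plan("R",[.0015,0,.053],[(WALL-.0115,0,z,18) for z in(.001,)])
E
```

```text
13.025 [ 0.5703 -0.0419  0.1542] [-0.4  0.3 -2.5] [ 0.06 -0.46  0.02] [10.5  0.3 74.2]
(0.03925000000000001, 0, 0.001, 18) ([-0.0014, -0.0003, 0.0077], [0.0, 0.1, 0.1])
```

Laterally settled at 0.3 mm. I'll lower to the floor and slide under the lip.

Call:
jog_arm --steps '[-0.0005,-0.0003,0.004,0,0,0,1,-0.001,-0.0003,0.0075,0,0,0,1,-0.001,-0.0003,0.0075,0,0,0,1]'

```text
time_s: 13.4
tool_pos: [0.5686, -0.0424, 0.1461]
eef_rot: [-0.156, -0.039, 0.987, -0.006]
ft_force: [0.7, 0.7, -1.9]
finger_gap: 0.639
finger_force: 85.4
```

```bash
python3 - <<'E'
from h import *
plan("R",[.0015,0,.053],[(WALL-.0115,0,.001,18),(WALL-.0065,0,.0005,18),(WALL-.0015,0,.0005,18)])
E
```

```text
13.4 [ 0.5686 -0.0424  0.1461] [ 0.7  0.7 -1.9] [ 0.04 -0.5   0.  ] [ 8.7 -0.  66.1]
(0.03925000000000001, 0, 0.001, 18) ([-0.0007, 0.0, -0.0005], [0.0, 0.0, 0.1])
(0.044250000000000005, 0, 0.0005, 18) ([-0.0056, 0.0, -0.0016], [0.0, 0.0, 0.1])
(0.04925, 0, 0.0005, 18) ([-0.0103, 0.0, -0.0031], [0.0, 0.0, 0.1])
```

Call:
jog_arm --steps '[-0.0005,0,0.001,0,0,0,1,-0.001,0,0.002,0,0,0,1,-0.001,0,0.002,0,0,0,1]'

```text
time_s: 13.78
tool_pos: [0.5691, -0.0424, 0.1454]
eef_rot: [-0.156, -0.039, 0.987, -0.006]
ft_force: [-3.1, 0.1, 5.2]
finger_gap: 0.641
finger_force: 86.1
```

```bash
python3 - <<'E'
from h import *
plan("R",[.0015,0,.053],[(WALL-.0065,0,-.0015,18),(WALL-.0015,0,-.0015,18)])
E
```

```text
13.775 [ 0.5691 -0.0424  0.1454] [-3.1  0.1  5.2] [ 0.02  0.39 -0.  ] [ 9.3 -0.1 65.4]
(0.044250000000000005, 0, -0.0015, 18) ([-0.0054, 0.0001, -0.0002], [0.0, 0.0, 0.1])
(0.04925, 0, -0.0015, 18) ([-0.0102, 0.0001, -0.0017], [0.0, 0.0, 0.1])
```

Call:
jog_arm --steps '[-0.002,0,-0.0015,0,0,0,1,-0.005,0,-0.0022,0,0,0,1,-0.008,0,-0.003,0,0,0,1,-0.01,0,-0.0035,0,0,0,1,-0.01,0,-0.0035,0,0,0,1]'

```text
time_s: 14.4
tool_pos: [0.5786, -0.042, 0.1454]
eef_rot: [-0.158, -0.038, 0.987, -0.006]
ft_force: [-5.4, 0.5, 7.7]
finger_gap: 0.639
finger_force: 86.1
```

```bash
python3 - <<'E'
from h import *
plan("R",[.0015,0,.053],[(WALL-.0015,0,.0005,18)])
E
```

```text
14.4 [ 0.5786 -0.042   0.1454] [-5.4  0.5  7.7] [-0.1   1.26 -0.05] [18.8 -0.4 65.4]
(0.04925, 0, 0.0005, 18) ([-0.0005, 0.0004, -0.0007], [0.0, -0.1, 0.1])
```

Call:
jog_arm --steps '[-0.0008,0.0003,-0.001,0,0,0,1,-0.0017,0.0003,-0.0015,0,0,0,1,-0.0017,0.0003,-0.0015,0,0,0,1]'

```text
time_s: 14.78
tool_pos: [0.5795, -0.0419, 0.1456]
eef_rot: [-0.159, -0.038, 0.987, -0.006]
ft_force: [-6.5, -0.7, 4.7]
finger_gap: 0.641
finger_force: 85.9
```

```bash
python3 - <<'E'
from h import *
plan("R",[.0015,0,.053],[(WALL-.0003-.005*np.sin(np.radians(t)),0,.0,t) for t in (18,14,10,6,3,0)])
E
```

```text
14.775 [ 0.5795 -0.0419  0.1456] [-6.5 -0.7  4.7] [-0.13  1.49  0.05] [19.6 -0.4 65.6]
(np.float64(0.048904915028125266), 0, 0.0, 18) ([0.0004, 0.0004, 0.0003], [0.0, -0.3, 0.0])
(np.float64(0.049240390522001666), 0, 0.0, 14) ([0.0036, 0.0004, 0.0038], [0.0, -4.3, 0.0])
(np.float64(0.04958175911166535), 0, 0.0, 10) ([0.0066, 0.0004, 0.0074], [0.0, -8.3, 0.0])
(np.float64(0.04992735768366174), 0, 0.0, 6) ([0.0093, 0.0004, 0.0113], [0.0, -12.3, 0.0])
(np.float64(0.05018832021878528), 0, 0.0, 3) ([0.0112, 0.0003, 0.0144], [0.0, -15.3, 0.0])
(np.float64(0.05045), 0, 0.0, 0) ([0.0128, 0.0003, 0.0175], [0.0, -18.3, 0.0])
```

Call:
jog_arm --steps '[0.0018,0.0004,0.0018,0,-2,0,1,0.0035,0.0004,0.0036,0,-4.2,0,1,0.005,0.0004,0.0055,0,-6.3,0,1,0.0065,0.0004,0.0074,0,-8.3,0,1,0.0065,0.0004,0.0074,0,-8.3,0,1]'

```text
time_s: 15.4
tool_pos: [0.5708, -0.0424, 0.1406]
eef_rot: [-0.086, -0.038, 0.996, -0.003]
ft_force: [-7.5, -0.7, 5.7]
finger_gap: 0.639
finger_force: 85.8
```

```bash
python3 - <<'E'
from h import *
plan("R",[.0015,0,.053],[(WALL-.0003-.005*np.sin(np.radians(t)),0,.0,t) for t in (10,6,3,0)])
E
```

```text
15.4 [ 0.5708 -0.0424  0.1406] [-7.5 -0.7  5.7] [-0.38  1.5   0.02] [10.9 -0.3 60.6]
(np.float64(0.04958175911166535), 0, 0.0, 10) ([-0.0001, 0.0003, -0.0001], [0.0, 0.1, 0.0])
(np.float64(0.04992735768366174), 0, 0.0, 6) ([0.0031, 0.0003, 0.0034], [0.0, -3.9, 0.0])
(np.float64(0.05018832021878528), 0, 0.0, 3) ([0.0054, 0.0002, 0.0061], [0.0, -6.9, 0.0])
(np.float64(0.05045), 0, 0.0, 0) ([0.0075, 0.0002, 0.009], [0.0, -9.9, 0.0])
```

Right on model. Swing to 3°.

Call:
jog_arm --steps '[0.0017,0.0003,0.0017,0,-2,0,1,0.0033,0.0003,0.0034,0,-4,0,1,0.0045,0.0003,0.0048,0,-5.5,0,1,0.0055,0.0003,0.0061,0,-6.9,0,1,0.0055,0.0003,0.0061,0,-6.9,0,1]'

```text
time_s: 16.02
tool_pos: [0.5642, -0.0429, 0.1353]
eef_rot: [-0.027, -0.039, 0.999, -0.001]
ft_force: [-7.2, -2.0, 6.3]
finger_gap: 0.638
finger_force: 86.3
```

```bash
python3 - <<'E'
from h import *
plan("R",[.0015,0,.053],[(WALL-.0003-.005*np.sin(np.radians(t)),0,.0,t) for t in (3,0)])
E
```

```text
16.025 [ 0.5642 -0.0429  0.1353] [-7.2 -2.   6.3] [-0.49  1.61  0.03] [ 4.3 -0.2 55.3]
(np.float64(0.05018832021878528), 0, 0.0, 3) ([-0.0002, 0.0002, -0.0002], [0.0, -0.0, 0.0])
(np.float64(0.05045), 0, 0.0, 0) ([0.0022, 0.0002, 0.0024], [0.0, -3.0, 0.0])
```

Call:
jog_arm --steps '[0.001,0.0002,0.0012,0,-1.5,0,1,0.0022,0.0002,0.0026,0,-3,0,1,0.0028,0.0002,0.0045,0,-4,0,1,0.0028,0.0002,0.0045,0,-4,0,1]'

```text
time_s: 16.52
tool_pos: [0.5614, -0.0431, 0.1326]
eef_rot: [0.008, -0.039, 0.999, 0.001]
ft_force: [-10.4, -1.8, 17.5]
finger_gap: 0.641
finger_force: 87.6
```

```bash
python3 - <<'E'
from h import *
plan("R",[.0015,0,.053],[(WALL-.0003,0,.0,0)])
from workcell import capture
for n in("scene","top"):
    c=capture(n);P=pts(c);np.savez(n+"9.npz",**c);M=(inmix(P.reshape(-1,3),"R")*1000)
    for x0,x1 in((-46,-30),(30,44)):
        k=(M[:,0]>x0)&(M[:,0]<x1)&(abs(M[:,1])<26)&(M[:,2]>-6)&(M[:,2]<30);print(n,x0,k.sum(),np.median(M[k,2]) if k.any() else 0)
c=capture("wrist");np.savez("w10.npz",**c);cv2.imwrite("pics/w10.png",cv2.resize(c["pixels"][140:300,230:470,::-1],None,fx=3,fy=3))
E
```

```text
16.525 [ 0.5614 -0.0431  0.1326] [-10.4  -1.8  17.5] [-0.53  2.87  0.05] [ 1.5 -0.2 52.6]
(0.05045, 0, 0.0, 0) ([-0.0004, 0.0002, -0.0004], [0.0, 1.0, 0.0])
scene -46 116 4.688505083959557
scene 30 41 4.443400820444087
top -46 0 0
top 30 0 0
```

View pics/w10.png

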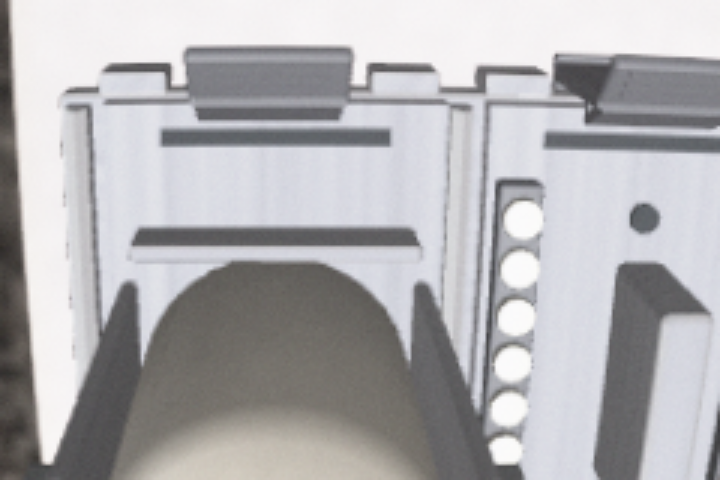

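The right hook (185–350, 48–118) lies over the plate's front edge, and both plates read level at about 4.7 mm and 4.4 mm. I'll relax the press, release and lift.

Call:
jog_arm --steps '[0.0003,0,-0.0015,0,0.6,0,1,0.0006,0,-0.0025,0,1.2,0,1,0.0006,0,-0.0025,0,1.2,0,1,0.0006,0,-0.0025,0,1.2,0,0.1,0.0006,0,-0.0025,0,1.2,0,0]'

```text
time_s: 17.3
tool_pos: [0.5642, -0.0412, 0.1336]
eef_rot: [0.001, -0.039, 0.999, 0.001]
ft_force: [1.2, -0.3, 0.8]
finger_gap: 0.996
finger_force: 0.0
```

Call:
jog_arm --steps '[0,0,0,0,0,0,0,0,0,-0.03,0,0,0,0,0,0,-0.08,0,0,0,0,0,0,-0.13,0,0,0,0,0,0,-0.16,0,0,0,0]'

```text
time_s: 17.92
tool_pos: [0.5643, -0.0418, 0.2965]
eef_rot: [0.003, -0.039, 0.999, 0.001]
ft_force: [0.8, 1.3, -0.6]
finger_gap: 1.004
finger_force: 0.0
```

Call:
jog_arm --steps '[0,0,0,0,0,0,0,0,0,0,0,0,0,0,0,0,0,0,0,0,0]'

```text
time_s: 18.3
tool_pos: [0.5623, -0.0416, 0.2919]
eef_rot: [-0.001, -0.039, 0.999, 0.0]
ft_force: [-0.2, -0.8, -0.1]
finger_gap: 1.001
finger_force: 0.0
```

```bash
python3 - <<'E'
from h import *
from workcell import capture,observe
s=observe();print(s["time_s"],s["tool_pos"],s["finger_gap"],s["ft_force"])
c=capture("scene");P=pts(c)
for b in "LR":
    M=(inmix(P.reshape(-1,3),b)*1000)
    for x0,x1 in((-46,-30),(30,44)):
        k=(M[:,0]>x0)&(M[:,0]<x1)&(abs(M[:,1])<18)&(M[:,2]>-6)&(M[:,2]<30);print(b,x0,k.sum(),np.median(M[k,2]) if k.any() else 0)
# bystanders: change against the first scene picture
c0=load("scene0.npz");d=np.abs(c["pixels"].astype(int)-c0["pixels"]).max(-1)>40
for n,(u,v) in dict(beaker=(357,193),timer=(308,207),wash=(220,240)).items(): print(n,d[v-15:v+16,u-15:u+16].mean().round(3))
E
```

```text
18.3 [ 0.56231104 -0.04155805  0.29191918] 1.0011670802716033 [-0.19495625 -0.80235149 -0.06210738]
L -46 92 5.145639688103692
L 30 61 4.9642225798915
R -46 78 4.766710713422723
R 30 27 4.723088112348768
beaker 0.047
timer 0.0
wash 0.0
```

```bash
python3 -c "
from workcell import hand_in;print(hand_in())"
```

```text
the job is handed in; nothing more can be done
None
```

I loaded both carriers and handed the job in at about 18 s: tube carrier first in the left bay, bottle carrier last in the right. Both sit level with their latches closed over them, and the timer and wash bottle are unmoved. About 5% of the pixels around the beaker changed, but I didn't look into why; the arm never worked near it.

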